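# Load a waffle into the toaster and hold the lever down at its third click

### The arm

A 6-joint arm with a two-finger parallel gripper is mounted at the origin on the work surface. World frame = base frame: x ahead of the robot, y to its left, z up, the work surface at z = 0. Lengths are in m, angles in degrees, forces in N, time in s.
With the tool pointing down it reaches from about 0.4 to 0.825 m from the base axis. Payload 7 kg.
Tool frame: the origin (TCP) lies midway between the tips of the shut fingers; the grasp point (between the pads) lies 19 mm behind it; z points along the fingers, y is the line along which they close (so a half turn about z gives the same grasp; the last joint's range is limited). The gripper opens to 88 mm and grips with 3 to 60 N. Pads are 19 mm wide; open, the fingers measure 130 mm over their backs; the gripper's body (78 mm by 193 mm) begins 47 mm behind the grasp point.
Start: joints at [80.449, 20.546, 0.682, 0, -70.136, -16.507], TCP at [0.297, 0.606, 0.227] pointing down, gripper open.
Joint ranges: [-176.03, 176.03], [-82.01, 121.73], [-58.28, 71.71], [-173.87, 95.51], [-174.79, -0.11], [-173.66, 173.66]. Speed limits (degrees/s): [136.94, 136.94, 172.46, 180, 180, 180].

### API

Orientations are given as a 3x3 rotation matrix whose columns are the frame's x, y, z axes.
In Python, from rig import robot gives the robot as it stands. Calls block until the motion is done:
- robot.goto(position, orientation): joint-space move of the TCP to a pose.
- robot.servo_line(position, ori=None, speed=0.15): straight line of the TCP; ori=None keeps the orientation; speed is the mean speed in m/s.
- robot.movej(angles): joint-space move.
- robot.move_gripper(opening): opening from 0.0 (shut) to 1.0 (fully open); the grip force is fixed at half the most; returns when the fingers have stopped.
- robot.dwell(seconds).
- robot.ik(position, orientation): joint angles nearest the present ones, or None.
- robot.grab_frame(name): name is "scene" or "top" or "wrist"; returns (picture, depth): 480x640x3 uint8, red, green, blue; 480x640 float32, m along the optical axis (not along the pixel's ray), 0 where there is no reading.
- robot.camera_info(name): a dict with "vfov" (degrees; the focal length in pixels is half the picture's height over the tangent of half this angle, whatever the lens; pixels are square), "cx", "cy" (the principal point, pixels), "k1" (the pictures are not rectified: a ray, as slopes to the right and down, at radius r is drawn at 1 + k1 r^2 times it, then the intrinsics apply), "view" (4x4, takes a point from world to camera coordinates); the wrist camera has in their place "T_tool_cam" (4x4, takes a point from camera to tool coordinates, whose origin is the TCP and whose axes are the flange's). Camera axes: x right, y down, z forward; pixel columns grow to the right and rows downward; lengths in m; the calibration is good to about 2 mm. A picture is of the moment at which its call begins: read the wrist's pose just before it. camera_info takes no time and is no camera call.
A pose or a line that the arm cannot do raises robot.Unreachable and nothing moves.
- robot.job_done(): hands the job in; it is judged then, once.
Readings, each from a call of its own:
- robot.read_t(): time.
- robot.read_qpos(): joint angles.
- robot.read_qvel(): joint speeds.
- robot.read_effort(): joint torques, N m.
- robot.read_position(): TCP position.
- robot.read_tcp_rot(): TCP orientation.
- robot.read_force(): force on the tool from outside, world axes, zero at the start.
- robot.read_ft_torque(): the same for the moment, N m.
- robot.read_grip_width(): opening from 0.0 (shut) to 1.0 (fully open).
- robot.read_finger_force(): force on a finger pad.
Only numpy, scipy, OpenCV 4.12 (cv2) and the standard library are available. Lean on these libraries where they do the work, as an engineer would, in place of code of your own. Each camera call takes 0.05 s, during which the arm holds its last target. There are 200 camera calls.

### The job

Take the waffle off the sloping wooden rest, stand it upright on its edge in the empty slot of the toaster so that it sits on the carriage, and let go of it. Then press the toaster's lever down past its first two clicks to the third, at the bottom of its travel, and hold it there: the lever springs back when let go, so finish while still pressing it down. Leave the waffle in the other slot and the other things on the worktop where they are.

Things in the scene. Friction and masses are not known exactly. Their poses are not given: they have to be found in the camera images.
- waffle_center (a point): centre of the golden toaster waffle, a stiff slab 100 x 100 x 16 mm, about 60 g. Its x axis is the thickness direction, y and z lie along its edges. At the start it lies at 45 degrees on the rest: y level, z pointing up the slope (upper edge nearer the robot), x up and away from the robot. Upright, x is level; any of its four edges may be down.
- rest: fixed sloping wooden rest, base 115 x 100 mm; origin on the worktop under the waffle's centre (62 mm up); x points horizontally away from the robot, down the slope to a lip. It bears only the waffle's lower half: the upper 48 mm stick out free above and below, to be pinched through the thickness with the fingers pointing down along the slope.
- toaster: fixed two-slot steel toaster with black ends, 190 mm (x) x 230 mm (y), 183 mm high; origin at the middle of its underside. Two slots along y, centred at x = -38 and +38 mm, 30 mm wide, 144 mm long; one already holds a waffle, the other is empty (which one varies). The lever is on its -y end.
- slot_mouth (a point): middle of the mouth of the EMPTY slot, level with the toaster's top; y along the slot, x across. With the lever up the sprung carriage stops a waffle's lower edge 56 mm below the mouth: it sticks out 44 mm, its centre 6 mm below the mouth. The carriage goes down with the lever as one part, so pushing hard on the waffle pushes it down too.
- lever_top (a point): middle of the top of the lever's grey tab, 170 mm above the worktop when up; the tab is 36 mm wide along the toaster's x and sticks out 41 mm from its -y end; this point is 26 mm out. Press it straight down from above, for instance with closed fingertips.
- lever (a joint): downward travel of the lever in m: 0 up, clicks at 0.015, 0.030 and 0.045, end stop at 0.048. It springs back to 0 when let go. The spring takes about 4 N at the top and 10 to 11 N at the third click; the bumps before the clicks add about 2 N.
- waffle2_center (a point): centre of the same kind of waffle already standing in the other slot; to be left there (it rides down with the lever)
- mug: white mug, 80 mm wide, 90 mm high; origin under its middle; leave alone
- jam_jar: jam jar, 64 mm wide, 90 mm high; origin under its middle; leave alone
- pepper_mill: dark wooden pepper mill, 56 mm wide, 160 mm high; origin under its middle; leave alone
- salt: white salt shaker, 44 mm wide, 70 mm high; origin under its middle; leave alone
- butter_dish: white butter dish with cover, 90 x 150 mm, 69 mm high; origin under its middle; leave alone
- plate: blue plate, 140 mm wide, 18 mm high; origin under its middle; leave alone
- spatula: wooden spatula lying flat, 260 mm long; leave alone
Not all that is in view belongs to the job. What is shaped like the part that bears waffle2_center but purple or red is not meant.

How it is judged (in metres and radians):
On the way, in this order (a step that is already met when the one before it is completed fails the run):
1. the waffle stands upright on its edge in the empty slot, on the carriage, let go, lever still up (horizontal distance between waffle_center and slot_mouth below 0.028 m and x of waffle_center in the frame of slot_mouth between -0.012 and 0.012 m and angle between waffle_center's own x axis and vertical between 1.37 and 1.77 rad and z of waffle_center in the frame of slot_mouth below 0 m and value of joint lever below 0.005 m and contact force between the fingers and waffle below 0.1 N), for 0.2 s.
2. the robot presses the lever to its third click (value of joint lever above 0.0415 m and contact force between any of the fingers, the arm and lever above 4 N), for 0.3 s.
At the end, for the whole second after the job is handed in: The waffle stands upright (within 0.2 rad) in the slot that was empty, centre within 28 mm of its middle (12 mm across) and over 40 mm below the mouth; lever travel over 41.5 mm with the robot pressing it by more than 4 N; the other waffle lowered in its own slot (all of step 2 and horizontal distance between waffle_center and slot_mouth below 0.028 m and x of waffle_center in the frame of slot_mouth between -0.012 and 0.012 m and angle between waffle_center's own x axis and vertical between 1.37 and 1.77 rad and z of waffle_center in the frame of slot_mouth below -0.04 m and z of waffle2_center in the frame of toaster below 0.145 m); the arm keeps its last pose, push and grip.
It fails at once if a bystander is moved by more than 30 mm (distance of any of mug, jam_jar, pepper_mill, salt, butter_dish, plate, spatula from where it was at the start of the episode above 0.03 m).
It fails at once if the other waffle leaves its slot (z of waffle2_center in the frame of toaster above 0.21 m).
It also fails if it takes over 51 s, if anything falls off the work surface, if the arm or the gripper's body presses on something with over 40 N, if the wrist force passes 120 N, or if a joint passes its speed limit or range.

## Working session

There is one attempt and no reset: what is moved stays moved. The work goes in short steps, each a Python script; the robot and the scene stay as the last script left them, time stands still between calls to the robot, and variables do not carry over. Pictures are saved under pics/ and viewed, at most 10 in all, crops included, and the job is handed in when it is done.

```bash
mkdir -p pics; ls; cat > h.py <<'E'
import numpy as np, cv2
from rig import robot
def cam(name):
    i=robot.camera_info(name); f=240/np.tan(np.radians(i['vfov'])/2)
    if 'view' in i: T=np.linalg.inv(np.array(i['view']))
    else:
        T=np.eye(4);T[:3,:3]=robot.read_tcp_rot();T[:3,3]=robot.read_position();T=T@np.array(i['T_tool_cam'])
    K=np.array([[f,0,i['cx']],[0,f,i['cy']],[0,0,1.]])
    return dict(K=K,k1=i['k1'],T=T)
def shot(name):
    c=cam(name); im,d=robot.grab_frame(name); c['im']=im; c['d']=d; return c
def slopes(c,uv):
    D=np.array([c['k1'],0,0,0,0.])
    return cv2.undistortPoints(np.array(uv,float).reshape(-1,1,2),c['K'],D).reshape(-1,2)
def pts(c):  # world xyz per pixel from depth
    v,u=np.mgrid[0:480,0:640]; s=slopes(c,np.stack([u,v],-1)).reshape(480,640,2)
    P=np.concatenate([s,np.ones((480,640,1))],-1)*c['d'][...,None]
    return P@c['T'][:3,:3].T+c['T'][:3,3]
def plane(c,uv,z):
    s=slopes(c,uv); r=np.c_[s,np.ones(len(s))]@c['T'][:3,:3].T; o=c['T'][:3,3]
    return o+r*((z-o[2])/r[:,2])[:,None]
def save(c,n): cv2.imwrite(f'pics/{n}.png',c['im'][...,::-1])
E
python3 - <<'E'
from h import *
for n in('scene','top','wrist'):
    c=shot(n);save(c,n);np.savez(n,**c);print(n,c['K'][0,0],c['k1'],c['T'].round(3).tolist(),(c['d']>0).mean())
E
```

```text
pics
scene 557.454234392602 -0.05001952498105736 [[0.288, 0.759, -0.584, 1.491], [0.958, -0.222, 0.184, -0.301], [0.01, -0.612, -0.791, 1.366], [0.0, 0.0, 0.0, 1.0]] 0.9959505208333334
top 462.1452371344641 -0.03132228388060426 [[0.018, -0.999, 0.052, 0.505], [-1.0, -0.018, -0.01, -0.027], [0.011, -0.051, -0.999, 1.609], [0.0, 0.0, 0.0, 1.0]] 0.9960286458333333
wrist 351.54242501430804 -0.05334424553795072 [[-0.44, -0.869, -0.228, 0.358], [-0.898, 0.426, 0.109, 0.577], [0.003, 0.253, -0.967, 0.384], [0.0, 0.0, 0.0, 1.0]] 0.9566276041666667
```

View pics/scene.png

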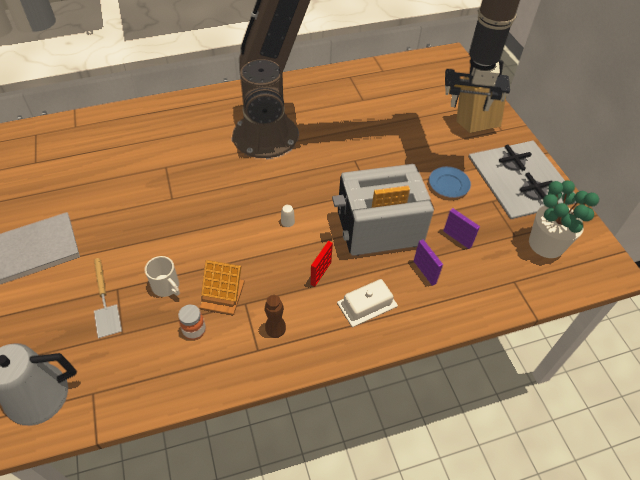

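View pics/top.png

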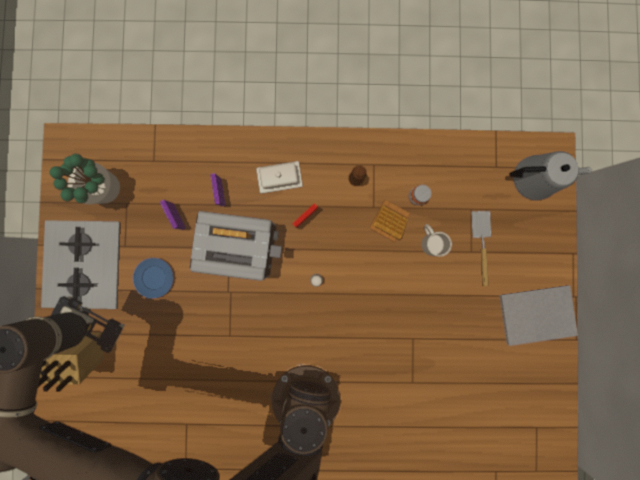

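The candidates for the waffle are:
- The golden waffle on the rest: scene (222,284), top (391,220). This matches the description.
- The waffle in the toaster: scene (391,196), top (230,233). This is waffle2.
- The red slab: scene (321,263), top (306,215). It's a decoy.
- The purple slabs: scene (461,229) and (428,262), top (172,214) and (217,189). They're decoys too.

The empty slot is the one nearer the robot, at top (229,258). The lever tab is at top (277,251).

```bash
cat > m.py <<'E'
from h import *
for n in('scene','top'):
    c=dict(np.load(n+'.npz'));P=pts(c);hsv=cv2.cvtColor(c['im'],cv2.COLOR_RGB2HSV)
    # table check
    u0=(180,120) if n=='scene' else (440,330)
    print(n,'table z',P[u0[1],u0[0]].round(4))
    # waffle: box region, above table, plane fit at 45deg
    u,v=(222,280) if n=='scene' else (391,218)
    R=(np.hypot(P[...,0]-P[v,u,0],P[...,1]-P[v,u,1])<.1)&(P[...,2]>.015)
    gold=R&(hsv[...,1]>120)&(hsv[...,2]>110)
    Q=P[gold];
    import itertools
    best=None;rng=np.random.default_rng(0)
    for _ in range(300):
        a,b,d=Q[rng.choice(len(Q),3,False)];nn=np.cross(b-a,d-a);l=np.linalg.norm(nn)
        if l<1e-5: continue
        nn/=l;nn*=np.sign(nn[2]+1e-9);
        if not .5<nn[2]<.9: continue
        k=np.abs((Q-a)@nn)<.003
        if best is None or k.sum()>best[0]: best=(k.sum(),k)
    k=best[1];I=Q[k];m=I.mean(0);nn=np.linalg.svd(I-m)[2][2];nn*=np.sign(nn[2])
    yl=np.cross([0,0,1],nn);yl/=np.linalg.norm(yl);zl=np.cross(nn,yl)
    a=(I-m)@yl;b=(I-m)@zl
    ra=np.percentile(a,[.5,99.5]);rb=np.percentile(b,[.5,99.5])
    ctr=m+yl*ra.mean()+zl*rb.mean()
    print('waffle n',nn.round(3),'tilt',np.degrees(np.arccos(nn[2])).round(1),'yl',yl.round(3),'zl',zl.round(3),'ext',np.ptp(ra).round(4),np.ptp(rb).round(4),'face',ctr.round(4),'centre',(ctr-.008*nn).round(4))
    # minAreaRect in-plane
    r=cv2.minAreaRect(np.c_[a,b].astype(np.float32)*1000);print('rect mm',np.round(r[0],1),np.round(r[1],1),round(r[2],1))
    # toaster top
    u,v=(385,180) if n=='scene' else (231,246)
    R=(np.hypot(P[...,0]-P[v,u,0],P[...,1]-P[v,u,1])<.2)
    T=R&(P[...,2]>.172)&(P[...,2]<.19);
    Q=P[T];r=cv2.minAreaRect(Q[:,:2].astype(np.float32));print('toaster z',np.median(Q[:,2]).round(4),'rect',np.round(r[0],4),np.round(r[1],4),round(r[2],2))
    np.save('T_'+n,Q)
    u,v=(340,201) if n=='scene' else (277,251)
    L=P[v-4:v+5,u-4:u+5].reshape(-1,3);print('lever patch',P[v,u].round(4),np.median(L,0).round(4))
    z=P[v-25:v+25,u-25:u+25];k=(z[...,2]>.155)&(z[...,2]<.175);print('lever lvl n',k.sum(),z[k].mean(0).round(4),z[k].min(0).round(3),z[k].max(0).round(3))
im=np.load('scene.npz')['im'];t=np.load('top.npz')['im']
a=cv2.resize(im[150:270,310:450],None,fx=3,fy=3);b=cv2.resize(t[200:300,180:290],None,fx=3.6,fy=3.6)
w=cv2.resize(im[250:330,170:270],None,fx=3.6,fy=3.6)
o=np.zeros((600,800,3),np.uint8);o[:360,:420]=a[:,:420];o[:360,420:800]=b[:360,:380];o[360:600,:360]=w[:240,:360]
cv2.imwrite('pics/crop.png',o[...,::-1])
E
python3 m.py
```

```text
scene table z [-0.1708 -0.2806 -0.0025]
waffle n [ 0.637 -0.333  0.695] tilt 45.9 yl [ 0.463  0.886 -0.   ] zl [-0.616  0.322  0.719] ext 0.1001 0.1171 face [ 0.6206 -0.2796  0.0606] centre [ 0.6155 -0.277   0.0551]
rect mm [-0.6 -7.2] [123.3 101.9] 89.3
toaster z 0.1821 rect [0.5218 0.2208] [0.2743 0.1971] 84.2
lever patch [0.5203 0.0993 0.1768] [0.5155 0.1019 0.1689]
lever lvl n 297 [0.5217 0.1182 0.1672] [0.421 0.082 0.155] [0.608 0.196 0.175]
top table z [ 0.2414 -0.4634  0.0026]
waffle n [ 0.62  -0.33   0.712] tilt 44.6 yl [ 0.47   0.882 -0.   ] zl [-0.628  0.335  0.703] ext 0.0995 0.1277 face [ 0.6222 -0.2832  0.0602] centre [ 0.6172 -0.2805  0.0545]
rect mm [-1.2 -4.1] [131.9 100.5] 89.7
toaster z 0.1829 rect [0.5191 0.2173] [0.2746 0.1903] 83.83
lever patch [0.505  0.0927 0.1655] [0.505  0.0926 0.1702]
lever lvl n 170 [0.5068 0.1041 0.1693] [0.43  0.08  0.156] [0.583 0.168 0.175]
```

View pics/crop.png

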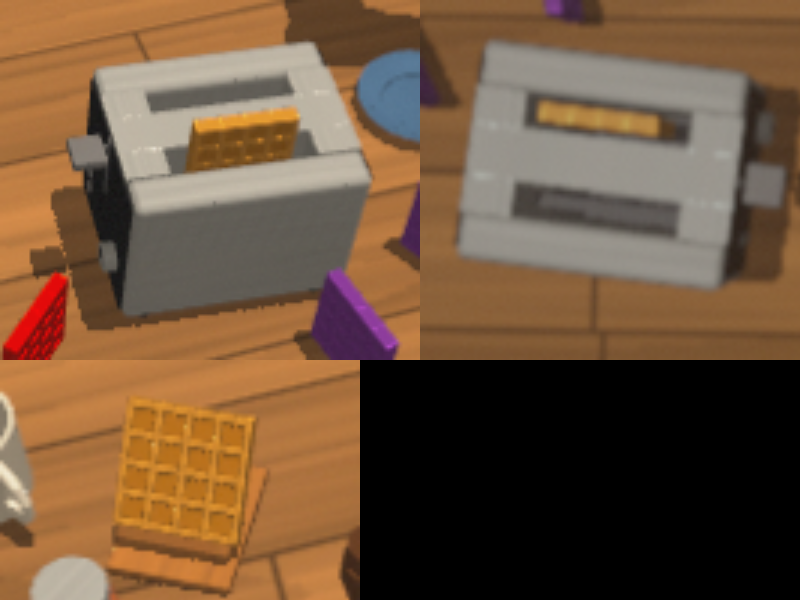

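The crop shows the golden waffle lying on its rest, with a wooden lip below it. In the toaster the far slot holds waffle2 and the near slot is empty, and the grey lever tab is on the −y end. I'll move above the toaster and take one close look, and check the IK for the grasp and place poses as well.

```bash
cat >> h.py <<'E'
def rot(z,y):
    z=np.array(z,float);z/=np.linalg.norm(z);y=np.array(y,float);y-=z*(y@z);y/=np.linalg.norm(y)
    return np.c_[np.cross(y,z),y,z]
E
python3 - <<'E'
from h import *
ups=[]
for n in('scene','top'):
    c=dict(np.load(n+'.npz'));P=pts(c);hsv=cv2.cvtColor(c['im'],cv2.COLOR_RGB2HSV)
    nn=np.array([.628*1.0,-.3315,.7035]);nn/=np.linalg.norm(nn)
    yl=np.cross([0,0,1],nn);yl/=np.linalg.norm(yl);zl=np.cross(nn,yl)
    f=np.array([.621,-.281,.060])
    D=P-f;k=(np.abs(D@nn)<.004)&(np.abs(D@yl)<.07)&(np.abs(D@zl)<.08)
    a=(D@yl)[k];b=(D@zl)[k];ra=np.percentile(a,[.5,99.5])
    e=np.percentile(b[np.abs(a-ra.mean())<.04],99.5)
    up=f+yl*ra.mean()+zl*e+nn*np.median((D@nn)[k])
    print(n,'upper edge mid',up.round(4),'centre',(up-.05*zl-.008*nn).round(4));ups.append(up-.05*zl-.008*nn)
C=np.mean(ups,0);print(C)
np.savez('waffle',C=C,n=nn,yl=yl,zl=zl)
tx=np.array([np.cos(np.radians(-6)),np.sin(np.radians(-6)),0])
for s in(1,-1):
    Rg=rot(-zl,s*nn);Rp=rot([0,0,-1],s*tx)
    g=C-zl*(-.050+.039)
    for nm,p,R in(('grasp',g,Rg),('pre',g+.12*zl,Rg),('place',[.485,.243,.19],Rp),('above',[.485,.243,.34],Rp),('lever',[.507,.096,.125],Rp),('leverhi',[.507,.096,.3],Rp)):
        q=robot.ik(p,R);print(s,nm,None if q is None else np.round(q,0))
E
```

```text
scene upper edge mid [ 0.5841 -0.26    0.1023] centre [ 0.6102 -0.2738  0.0612]
top upper edge mid [ 0.5804 -0.265   0.1048] centre [ 0.6065 -0.2788  0.0636]
[ 0.60834185 -0.27625766  0.06240719]
1 grasp None
1 pre None
1 place [ 47.  10. -19.   0. -61. 127.]
1 above [ 47.   5.  -5.   0. -80. 127.]
1 lever [ 33.  11. -27.   0. -52. 141.]
1 leverhi [ 33.   3. -12.   0. -75. 141.]
-1 grasp None
-1 pre None
-1 place [ 47.  10. -19.   0. -61. -53.]
-1 above [ 47.   5.  -5.   0. -80. -53.]
-1 lever [ 33.  11. -27.   0. -52. -39.]
-1 leverhi [ 33.   3. -12.   0. -75. -39.]
```

```bash
python3 - <<'E'
from h import *
tx=np.array([np.cos(np.radians(-6)),np.sin(np.radians(-6)),0])
R=rot([0,0,-1],-tx)
robot.goto([.47,.17,.36],R);print(robot.read_t())
c=shot('wrist');save(c,'w1');np.savez('w1',**c)
w=np.load('waffle.npz');C,nn,yl,zl=[w[k] for k in('C','n','yl','zl')]
g=C+zl*.011
for t in(0,15,30,40,45,50):
  for off in(0,.12):
    t_=np.radians(t);h=-zl.copy();h[2]=0;h/=np.linalg.norm(h)
    d=h*np.sin(t_)-np.array([0,0,1])*np.cos(t_)
    print(t,off,[None if (q:=robot.ik(g+off*zl,rot(d,s*nn))) is None else np.round(q).tolist() for s in(1,-1)])
E
```

```text
1.925
0 0 [[-8.0, 27.0, -12.0, 0.0, -52.0, 160.0], [-8.0, 27.0, -12.0, 0.0, -52.0, -20.0]]
0 0.12 [[-4.0, 15.0, -18.0, 0.0, -58.0, 157.0], [-4.0, 15.0, -18.0, 0.0, -58.0, -23.0]]
15 0 [[-4.0, 20.0, -31.0, 13.0, -26.0, 145.0], [-4.0, 20.0, -31.0, 13.0, -26.0, -35.0]]
15 0.12 [[0.0, 6.0, -35.0, 12.0, -36.0, 143.0], [0.0, 6.0, -35.0, 12.0, -36.0, -37.0]]
30 0 [None, None]
30 0.12 [None, None]
40 0 [None, None]
40 0.12 [None, None]
45 0 [None, None]
45 0.12 [None, None]
50 0 [[-45.0, 19.0, -38.0, -139.0, -20.0, -28.0], [-45.0, 19.0, -38.0, -139.0, -20.0, 152.0]]
50 0.12 [None, None]
```

View pics/w1.png

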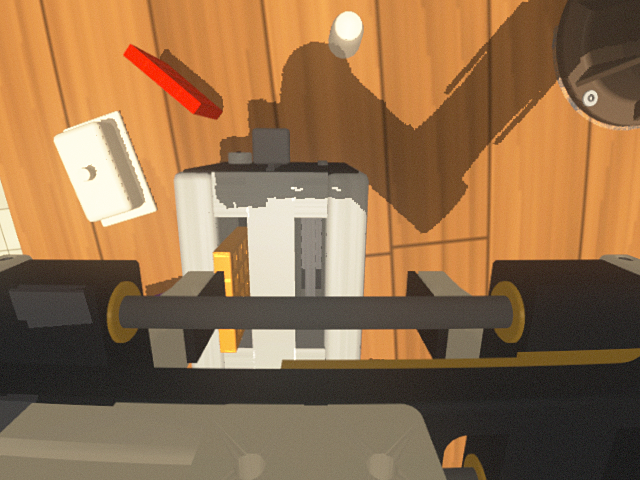

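The wrist view shows the empty slot at about (311,255) and waffle2 at (232,290). The lever tab is at (271,146), with a lower knob at (240,157). Next I'll scan in-plane rotations of the grasp for reachability and measure the toaster from this view.

```bash
python3 - <<'E'
from h import *
w=np.load('waffle.npz');C,nn,yl,zl=[w[k] for k in('C','n','yl','zl')]
def scan(tag):
  for ph in range(-40,41,10):
    p=np.radians(ph);d=-zl*np.cos(p)+yl*np.sin(p);g=C+zl*.011
    print(tag,ph,[None if (q:=robot.ik(g-off*d,rot(d,s*nn))) is None else np.round(q).tolist() for s in(1,-1) for off in(0,.1)])
scan('A')
c=dict(np.load('w1.npz'));P=pts(c)
tw=P[...,2];m=(tw>.172)&(tw<.19);m[250:]=False
vv,uu=np.nonzero(m);print('top pts',len(vv))
# lever tab
h=P[125:165,250:295].reshape(-1,3);k=(h[:,2]>.16)&(h[:,2]<.178);k&=h[:,1]<.125
L=h[k];r=cv2.minAreaRect(L[:,:2].astype(np.float32));print('lever',np.round(r[0],4),np.round(r[1],4),round(r[2],1),'z',np.median(L[:,2]).round(4),L.min(0).round(3),L.max(0).round(3))
# edges: rows 225..245, print z profile across columns of the toaster at row 235 and slot ends
for v in(225,240,255):
  row=P[v,170:380];z=row[:,2];st=np.nonzero(np.abs(np.diff(z))>.015)[0]
  print(v,[(170+i,row[i].round(3).tolist(),row[i+1].round(3).tolist()) for i in st])
E
```

```text
A -40 [None, [18.0, 25.0, -54.0, 77.0, -59.0, 47.0], None, [18.0, 25.0, -54.0, 77.0, -59.0, -133.0]]
A -30 [None, None, None, None]
A -20 [None, None, None, None]
A -10 [None, None, None, None]
A 0 [None, None, None, None]
A 10 [[-20.0, 16.0, -26.0, -66.0, -5.0, -120.0], None, [-20.0, 16.0, -26.0, -66.0, -5.0, 60.0], None]
A 20 [[-34.0, 19.0, -23.0, -77.0, -25.0, -99.0], [-35.0, 7.0, -28.0, -65.0, -28.0, -113.0], [-34.0, 19.0, -23.0, -77.0, -25.0, 81.0], [-35.0, 7.0, -28.0, -65.0, -28.0, 67.0]]
A 30 [[-42.0, 23.0, -19.0, -78.0, -40.0, -93.0], [-47.0, 14.0, -22.0, -69.0, -46.0, -100.0], [-42.0, 23.0, -19.0, -78.0, -40.0, 87.0], [-47.0, 14.0, -22.0, -69.0, -46.0, 80.0]]
A 40 [[-47.0, 28.0, -15.0, -76.0, -54.0, -91.0], [-54.0, 22.0, -16.0, -70.0, -60.0, -95.0], [-47.0, 28.0, -15.0, -76.0, -54.0, 89.0], [-54.0, 22.0, -16.0, -70.0, -60.0, 85.0]]
top pts 13595
lever [0.5066 0.1001] [0.0342 0.0361] 83.4 z 0.1694 [0.487 0.081 0.163] [0.525 0.118 0.172]
225 [(np.int64(177), [0.684, 0.198, -0.001], [0.606, 0.165, 0.181]), (np.int64(238), [0.57, 0.19, 0.086], [0.559, 0.183, 0.126]), (np.int64(2
[... 2486 characters left out ...]
, 0.218, 0.15]), (np.int64(296), [0.496, 0.218, 0.15], [0.497, 0.224, 0.129]), (np.int64(297), [0.497, 0.224, 0.129], [0.498, 0.232, 0.104]), (np.int64(298), [0.498, 0.232, 0.104], [0.499, 0.24, 0.077]), (np.int64(299), [0.499, 0.24, 0.077], [0.5, 0.25, 0.047]), (np.int64(300), [0.5, 0.25, 0.047], [0.501, 0.259, 0.019]), (np.int64(304), [0.496, 0.259, 0.018], [0.488, 0.225, 0.128]), (np.int64(315), [0.476, 0.227, 0.126], [0.478, 0.261, 0.02]), (np.int64(321), [0.471, 0.262, 0.018], [0.469, 0.242, 0.084]), (np.int64(322), [0.469, 0.242, 0.084], [0.467, 0.226, 0.134]), (np.int64(323), [0.467, 0.226, 0.134], [0.466, 0.213, 0.174]), (np.int64(365), [0.424, 0.217, 0.177], [0.402, 0.275, -0.001])]
```

```bash
cat >> h.py <<'E'
yaw=np.radians(-6.2);TX=np.array([np.cos(yaw),np.sin(yaw),0]);TY=np.array([-TX[1],TX[0],0]);Z=np.array([0,0,1.])
MOUTH=np.array([.4842,.242,.183]);LEV=np.array([.5066,.098,.170])
w=np.load('waffle.npz');C,nn,yl,zl=[w[k] for k in('C','n','yl','zl')]
def gd(ph): p=np.radians(ph);return -zl*np.cos(p)+yl*np.sin(p)
def grasp(ph,s,off=0): d=gd(ph);return C+zl*.033+d*(.019-off),rot(d,s*nn)
def place(ph,s,sx,h): # waffle x = sx*TX, waffle centre h above mouth
    p=np.radians(ph);d=-Z*np.cos(p)+sx*TY*np.sin(p)
    return MOUTH+Z*(h+.033)+d*.019,rot(d,s*sx*TX)
E
python3 - <<'E'
from h import *
f=lambda a:None if (q:=robot.ik(*a)) is None else np.round(q).tolist()
print(np.round(robot.read_qpos()))
for ph in(15,20,25):
  print(ph,[f(grasp(ph,-1,o)) for o in(0,.05,.1,.15,.22)])
for sx in(1,-1):
  for s in(1,-1): print(sx,s,[f(place(20,s,sx,h)) for h in(0,.16)])
for t in(15,):
  p=np.radians(t);d=-Z*np.cos(p)+TY*np.sin(p);print('lev',[f((LEV-TY*.004+Z*h,rot(d,s*TX))) for s in(1,-1) for h in(-.05,.1)])
E
```

```text
[ 43.   0.  -8.  -0. -82. -48.]
15 [[-28.0, 16.0, -24.0, -74.0, -16.0, 74.0], [-25.0, 10.0, -28.0, -65.0, -15.0, 62.0], [-22.0, 4.0, -33.0, -53.0, -13.0, 48.0], [-16.0, -4.0, -39.0, -38.0, -11.0, 29.0], [-7.0, -16.0, -55.0, -1.0, -4.0, -14.0]]
20 [[-33.0, 18.0, -23.0, -77.0, -25.0, 80.0], [-33.0, 12.0, -26.0, -71.0, -25.0, 73.0], [-33.0, 6.0, -28.0, -64.0, -27.0, 66.0], [-34.0, 0.0, -30.0, -58.0, -29.0, 58.0], [-35.0, -8.0, -32.0, -50.0, -34.0, 50.0]]
25 [[-38.0, 20.0, -22.0, -78.0, -32.0, 84.0], [-39.0, 15.0, -24.0, -73.0, -34.0, 79.0], [-41.0, 9.0, -26.0, -68.0, -37.0, 74.0], [-43.0, 4.0, -27.0, -63.0, -40.0, 69.0], [-47.0, -3.0, -27.0, -57.0, -46.0, 64.0]]
1 1 [[36.0, 5.0, -19.0, -18.0, -53.0, 147.0], [37.0, -1.0, -5.0, -15.0, -72.0, 140.0]]
1 -1 [[36.0, 5.0, -19.0, -18.0, -53.0, -33.0], [37.0, -1.0, -5.0, -15.0, -72.0, -40.0]]
-1 1 [[54.0, 17.0, -15.0, 10.0, -75.0, -64.0], [54.0, 12.0, -1.0, 10.0, -94.0, -61.0]]
-1 -1 [[54.0, 17.0, -15.0, 10.0, -75.0, 116.0], [54.0, 12.0, -1.0, 10.0, -94.0, 119.0]]
lev [[21.0, 10.0, -24.0, -17.0, -50.0, 163.0], [22.0, 2.0, -13.0, -14.0, -69.0, 157.0], [21.0, 10.0, -24.0, -17.0, -50.0, -17.0], [22.0, 2.0, -13.0, -14.0, -69.0, -23.0]]
```

```bash
python3 - <<'E'
from h import *
robot.goto(*grasp(20,-1,.22));robot.move_gripper(.5)
p,R=grasp(20,-1,.07);robot.servo_line(p,R,speed=.12)
print(robot.read_t(),robot.read_grip_width(),(robot.read_position()-p).round(4),robot.read_force())
c=shot('wrist');save(c,'w2');np.savez('w2',**c)
P=pts(c);D=P-(C+.008*nn);a,b,e=D@yl,D@zl,D@nn
k=(np.abs(e)<.008)&(np.abs(a)<.07)&(b>-.03)&(b<.07);print(k.sum())
if k.sum()>200: print('yl range',np.percentile(a[k],[1,99]),'top',np.percentile(b[k],99),'n off',np.percentile(e[k],[10,50,90]))
E
```

```text
5.9583 0.501164297369435 [-0.0001 -0.0001  0.0005] [ 0.01932139  0.74742281 -0.54157936]
2260
yl range [-0.04871361  0.01840503] top 0.048773819292688536 n off [-0.00707168 -0.00357989 -0.00017495]
```

View pics/w2.png

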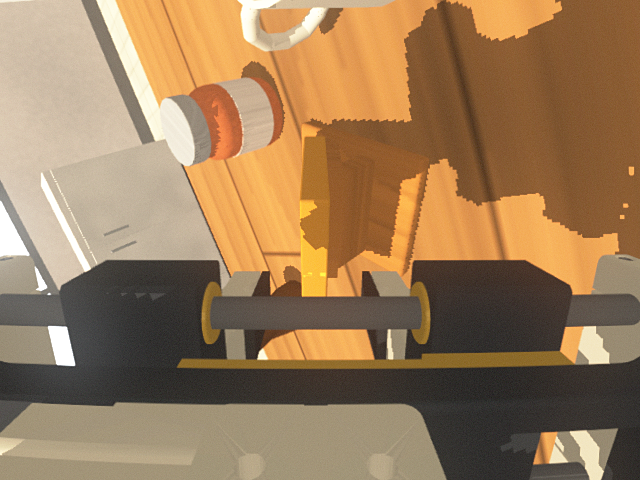

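The wrist view shows the waffle edge-on at about (314,215), midway between the open fingers at x≈250 and 380, so the grasp is lined up. Now I'll grasp it, back off up the slope and carry it over the slot.

```bash
python3 - <<'E'
from h import *
p,R=grasp(20,-1,0);robot.servo_line(p,R,speed=.08);print(robot.read_t(),robot.read_force().round(2))
robot.move_gripper(0.0);robot.dwell(.2)
print('grip',robot.read_grip_width()*88,robot.read_finger_force(),robot.read_force().round(2))
p,R=grasp(20,-1,.16);robot.servo_line(p+Z*.06,R,speed=.12)
print('lift',robot.read_grip_width()*88,robot.read_finger_force())
p,R=place(20,-1,1,.17);robot.goto(p,R)
print(robot.read_t(),(robot.read_position()-p).round(4),robot.read_grip_width()*88)
c=shot('wrist');save(c,'w3');np.savez('w3',**c);c=shot('scene');np.savez('s3',**c)
cv2.imwrite('pics/s3.png',cv2.resize(c['im'][60:300,260:520],None,fx=2,fy=2)[...,::-1])
E
```

```text
7.0333 [ 0.21  0.24 -0.02]
grip 15.62565855057559 29.982968866825104 [ 2.91 -1.61  4.2 ]
lift 15.661741821962556 29.9777814745903
11.575 [ 0.0001 -0.0006 -0.0003] 15.897071098640268
```

View pics/w3.png

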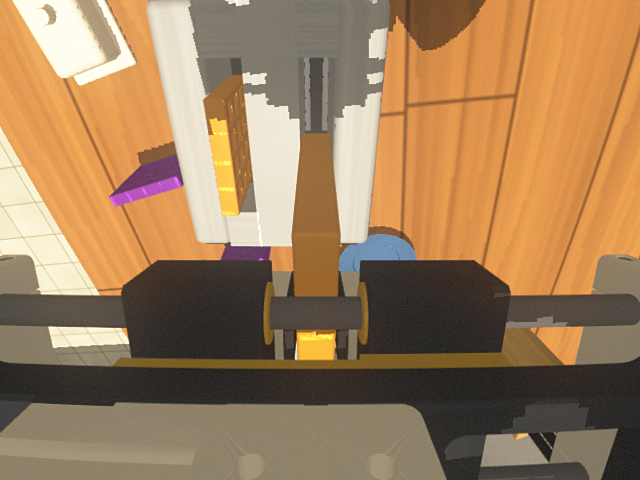

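View pics/s3.png

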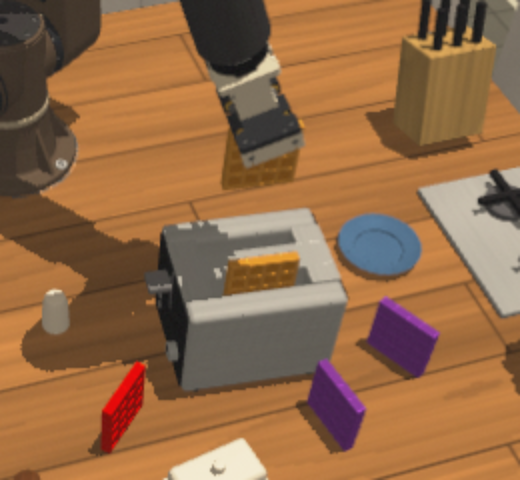

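The waffle hangs upright over the near slot: in the wrist view its side edge is at (317,190) and the slot at (316,95). A quick depth check of the held waffle against the slot, then I'll lower it.

```bash
python3 - <<'E'
from h import *
c=dict(np.load('s3.npz'));P=pts(c);W=MOUTH+Z*.17;D=P-W;a,b,e=D@TY,D@Z,D@TX
k=(np.abs(e)<.02)&(np.abs(a)<.07)&(b>-.07)&(b<-.005);A=np.c_[a,b,e][k];print(k.sum())
r=np.percentile(A[:,0],[1,99]);print('y range',r,'bottom',np.percentile(A[:,1],1),'face x',np.median(A[:,2]))
for lo in np.arange(-.045,.045,.02):
    q=A[(A[:,0]>lo)&(A[:,0]<lo+.02)];print(lo.round(3),'bottom',np.percentile(q[:,1],2).round(4),'x',np.median(q[:,2]).round(4))
n=np.linalg.svd(A-A.mean(0),full_matrices=False)[2][2];print('face normal (y,z,x)',n.round(3))
c=dict(np.load('w3.npz'));P=pts(c)
for v in(75,95,110):
    row=P[v,285:345];D=row-MOUTH;z=D[:,2];i=np.nonzero(z<-.015)[0]
    lo,hi=i[0]-1,i[-1]+1;print(v,'slot edges x',(D[[lo,hi]]@TX).round(4),'y',(D[[lo,hi]]@TY).round(3),z[[lo,hi]].round(3))
E
```

```text
Traceback (most recent call last):
IndexError: boolean index did not match indexed array along axis 1; size of axis is 1920 but size of corresponding boolean axis is 640
```

```bash
python3 - <<'E'
from h import *
c=dict(np.load('s3.npz'));P=pts(c);W=MOUTH+Z*.17;D=P-W;A=np.stack([D@TY,D@Z,D@TX],-1).reshape(-1,3)
k=(np.abs(A[:,2])<.02)&(np.abs(A[:,0])<.07)&(A[:,1]>-.07)&(A[:,1]<-.005);A=A[k];print(k.sum())
r=np.percentile(A[:,0],[1,99]);print('y range',r,'bottom',np.percentile(A[:,1],1),'face x',np.median(A[:,2]))
for lo in np.arange(-.045,.045,.02):
    q=A[(A[:,0]>lo)&(A[:,0]<lo+.02)];print(lo.round(3),'bottom',np.percentile(q[:,1],2).round(4),'x',np.median(q[:,2]).round(4))
n=np.linalg.svd(A-A.mean(0),full_matrices=False)[2][2];print('face normal (y,z,x)',n.round(3))
c=dict(np.load('w3.npz'));P=pts(c)
for v in(75,95,110):
    row=P[v,285:345];D=row-MOUTH;z=D[:,2];i=np.nonzero(z<-.015)[0]
    lo,hi=i[0]-1,i[-1]+1;print(v,'slot edges x',(D[[lo,hi]]@TX).round(4),'y',(D[[lo,hi]]@TY).round(3),z[[lo,hi]].round(3))
E
```

```text
449
y range [-0.04817249  0.05027517] bottom -0.0510822661531736 face x 0.005841786455706549
-0.045 bottom -0.0505 x 0.005
-0.025 bottom -0.0504 x 0.0061
-0.005 bottom -0.051 x 0.0061
0.015 bottom -0.0505 x 0.0064
0.035 bottom -0.0505 x 0.0059
face normal (y,z,x) [-0.019 -0.003  1.   ]
75 slot edges x [ 0.0149 -0.0155] y [-0.058 -0.056] [-0.005 -0.012]
95 slot edges x [ 0.0151 -0.0157] y [-0.042 -0.041] [-0.001 -0.008]
110 slot edges x [ 0.0149 -0.0153] y [-0.028 -0.027] [-0.007 -0.011]
```

The waffle is centred and level, with the slot edges at ±15 mm around it, so I'll insert it and let go.

```bash
python3 - <<'E'
from h import *
for h,sp in((.06,.12),(.02,.06),(-.003,.03)):
    p,R=place(20,-1,1,h);robot.servo_line(p,R,speed=sp);f=robot.read_force();print(h,f.round(2))
    if abs(f[2])>9 or np.hypot(*f[:2])>12: print('STOP');raise SystemExit
robot.move_gripper(.38);robot.dwell(.3);print(robot.read_force().round(2),robot.read_finger_force(),robot.read_t())
p,R=place(20,-1,1,.09);robot.servo_line(p-TY*.04,R,speed=.12)
robot.dwell(.2);c=shot('wrist');save(c,'w4');np.savez('w4',**c);c=shot('scene');np.savez('s4',**c)
P=pts(c);D=P-MOUTH;A=np.stack([D@TY,D@Z,D@TX],-1).reshape(-1,3)
A=A[(np.abs(A[:,2])<.02)&(np.abs(A[:,0])<.07)&(A[:,1]>.008)&(A[:,1]<.07)]
print(len(A),'y',np.percentile(A[:,0],[2,98]),'top',np.percentile(A[:,1],97),'face x',np.median(A[:,2]))
print(robot.read_t())
E
```

```text
0.06 [ 0.61 -0.29  0.46]
0.02 [ 0.4   0.19 -0.16]
-0.003 [ 0.94  0.27 -0.64]
[0.07 0.19 0.71] 0.0 15.3417
419 y [-0.04724577  0.05096747] top 0.04757790768150388 face x 0.00469038711499089
16.6333
```

View pics/w4.png

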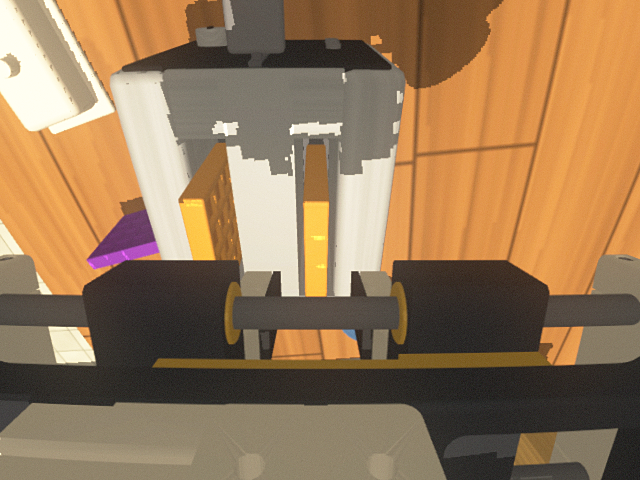

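The waffle stands in the near slot at (316,230), let go, with waffle2 still in the far slot. Next I'll close the fingers and press the lever.

```bash
python3 - <<'E'
from h import *
p0=robot.read_position();robot.servo_line(p0+Z*.05-TY*.03,speed=.15)
robot.move_gripper(0.)
t=np.radians(15);d=-Z*np.cos(t)+TY*np.sin(t);R=rot(d,-TX);B=LEV-TY*.004
robot.goto(B+Z*.05,R);print(robot.read_t(),robot.read_grip_width(),robot.read_force().round(2))
robot.servo_line(B+Z*.008,R,speed=.08)
for h in(.004,.002,0,-.004,-.01,-.016,-.022,-.03,-.036,-.04,-.043):
    robot.servo_line(B+Z*h,R,speed=.03);f=robot.read_force();z=robot.read_position()[2]
    print(h,(z-.17).round(4),f.round(2))
    if abs(f[2])>30: break
print(robot.read_t())
E
```

```text
18.5583 0.007965171665272167 [-0.19  0.99  0.7 ]
0.004 0.004 [-0.47  0.07 -0.52]
0.002 0.0022 [ 0.13 -1.13  1.58]
0 0.0002 [ 1.03 -0.37  2.95]
-0.004 -0.0039 [ 1.24 -0.26  3.61]
-0.01 -0.0104 [1.01 0.05 1.08]
-0.016 -0.0159 [-2.54 -0.18  5.69]
-0.022 -0.0221 [-0.74  0.54  4.07]
-0.03 -0.0297 [-3.28  0.14  7.29]
-0.036 -0.0357 [-1.95 -0.02  6.93]
-0.04 -0.0398 [-2.75 -0.1   5.97]
-0.043 -0.0426 [-3.71  0.23  7.5 ]
22.65
```

```bash
python3 - <<'E'
from h import *
B=LEV-TY*.004
for h in(-.0445,-.0455,-.0465,-.0475):
    robot.servo_line(B+Z*h,speed=.02);robot.dwell(.1);f=np.mean([robot.read_force() for _ in range(5)],0);print(h,(robot.read_position()[2]-.17).round(4),f.round(2))
    if f[2]>14: break
robot.dwell(.5);c=shot('wrist');save(c,'w5');c=shot('scene');np.savez('s5',**c)
cv2.imwrite('pics/s5.png',cv2.resize(c['im'][120:280,300:460],None,fx=3.5,fy=3.5)[...,::-1])
P=pts(c);D=P-MOUTH;B3=np.stack([D@TY,D@Z,D@TX],-1).reshape(-1,3)
for x in(0,.076):
    A=B3[(np.abs(B3[:,2]-x)<.012)&(np.abs(B3[:,0])<.06)&(B3[:,1]>-.04)&(B3[:,1]<.07)];print(x,len(A),'top',np.percentile(A[:,1],[50,90,97]).round(4))
print(robot.read_t())
E
```

```text
-0.0445 -0.0439 [-3.54 -0.53  8.91]
-0.0455 -0.0448 [-4.01 -0.2   8.83]
-0.0465 -0.0457 [-4.04  0.17  9.42]
-0.0475 -0.0462 [-5.23 -0.81 14.62]
0 169 top [-0.0046 -0.0001  0.0007]
0.076 227 top [-0.0059 -0.0016  0.0002]
24.65
```

View pics/s5.png

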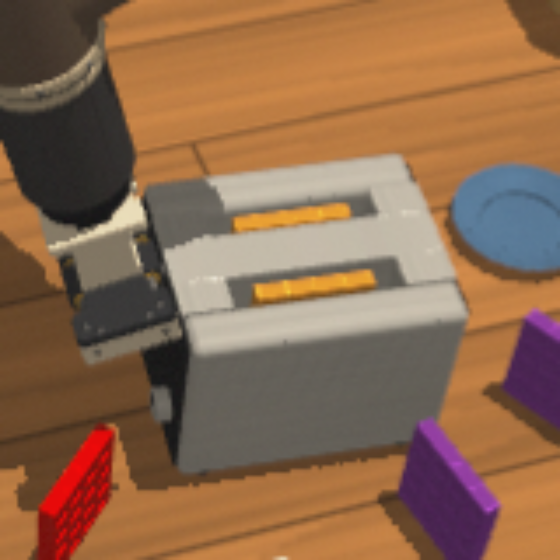

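Both waffles are lowered level with the mouth, at (292,218) and (315,285) in the crop. The lever is at its end stop, held with about 14 N. Handing the job in.

```bash
python3 -c "
from h import *
print(robot.read_force().round(2));print(robot.job_done())"
```

```text
[-6.36 -0.4  14.46]
the job is handed in; nothing more can be done
None
```

The waffle is standing in the slot that was empty, let go, and the lever is held down at its end stop with about 14 N. I handed the job in at about 25 s of the 51 s allowed; no verdict came back.

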